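# Clamp the clip-top canister shut

### The arm

A 6-joint arm with a two-finger parallel gripper is mounted at the origin on the work surface. World frame = base frame: x ahead of the robot, y to its left, z up, the work surface at z = 0. Lengths are in m, angles in rad, forces in N, time in s.
With the tool pointing down it reaches from about 0.3 to 0.875 m from the base axis. Payload 6.4 kg.
Tool frame: the origin (TCP) lies between the finger pads; the fingertips stand tip_extent ahead of it and the grasp point (between the pads) lies 5 mm behind it (tip_extent is the distance from the TCP to the fingertips, in m); z points along the fingers, y is the direction in which the jaws open and shut (so a half turn about z gives the same grasp; the last joint's range is limited). The gripper opens to 85 mm and grips with 20 to 120 N. Pads are 22 mm wide; open, the fingers measure 114 mm over their backs; the gripper's body (76 mm by 85 mm) begins 54 mm behind the grasp point. The pads swing forward as they close: fully open they stand 13 mm farther back than shut.
Start: joints at [-1.418, 0.181, 1.607, -0, 1.354, -0.206], TCP at [0.202, -0.538, 0.245] pointing down, gripper open.
Joint ranges: [-2.99, 2.99], [-0.89, 2.07], [0.3, 2.58], [-1.14, 4.28], [0, 2.63], [-3.12, 3.12]. Speed limits (rad/s): [2.57, 2.57, 3.01, 3.14, 3.14, 3.14].

### API

Orientations are given as a unit quaternion [w, x, y, z].
In Python, from bench import * gives the robot as it stands.
- The arm moves only by the shell command python3 -m jog 'ROWS'. ROWS is JSON, a list of rows, each a list of 3 entries, a list of its own where there are three numbers: the shift along the tool's x, y, z in mm, then the turn, a rotation vector about the tool's x, y, z in rad, then the opening, from 0 (shut) to 1 (fully open). A call has 1 to 20 rows; each row is the pose to reach, as a shift and turn from the pose measured when the call began, along the tool's axes at that moment; what a row does not reach only later rows make up. A row lasts 1/12 s, in which the tool goes at most 41.7 mm and 7.16 degrees, less where a joint would pass 70% of its speed; a pose out of reach is approached as far as the arm can. A call with a gripper value outside its range is refused whole. The fingers move at their own pace and stop on an object; the grip force is fixed at half the most. Time passes only in rows, so rows that repeat a pose let the fingers close. It gives the time, the measured TCP pose, the force and the opening at its end, in the units of the state.
- get_obs(): the state, without advancing time (a new reading comes with each control period).
- camera(name): name is "scene" or "top" or "wrist"; returns (picture, depth): 420x560x3 uint8, red, green, blue; 420x560 float32, m along the optical axis (not along the pixel's ray), 0 where there is no reading.
- get_calibration(name): a dict with "fx", "fy", "cx", "cy" (pixels), "k1" (the pictures are not rectified: a ray, as slopes to the right and down, at radius r is drawn at 1 + k1 r^2 times it, then the intrinsics apply), "world_from_camera" (4x4, takes a point from camera to world coordinates). Camera axes: x right, y down, z forward; pixel columns grow to the right and rows downward; lengths in m; the calibration is good to about 2 mm. A picture is of the moment at which its call begins: read the wrist's pose just before it. get_calibration takes no time and is no camera call; for the wrist camera it gives the pose at the moment of the call.
- hand_in(): hands the job in, once; it reports no verdict.
The state is a dict: "time_s": time; "q": joint angles; "dq": joint speeds; "joint_efforts": joint torques, N m; "eef_pos": TCP position; "eef_rot": TCP orientation; "wrist_force": force on the tool from outside, world axes, zero at the start; "torque": the same for the moment, N m; "opening": opening from 0.0 (shut) to 1.0 (fully open).
Only numpy, scipy, OpenCV 4.12 (cv2) and the standard library are available. Lean on these libraries where they do the work, as an engineer would, in place of code of your own. Each camera call takes 0.05 s, during which the arm holds its last target.

### The job

Two clip-top canisters of spare machine parts stand in their nests on the bench; one has been left open. Shut its lid, swing its wire bail over the catch on the lid, then press the lever down past centre until it snaps home and the lid is clamped tight, like the other one. Leave the loose things on the bench where they are.

Things in the scene. Friction and masses are not known exactly. Their poses are not given: they have to be found in the camera images.
- canister: The open stainless clip-top canister, 110 mm across, rim 136 mm above the bench, on a 150 mm square nest plate bolted down; it does not move. Origin: centre of the plate's underside, on the bench. Its z is up; its -x points out through the clasp ('outward' below); y runs along the hinge pins. The clasp is symmetric about y = 0.
- lid (a joint): Lid hinge, opposite the clasp, rad: 0 is shut flat on the rim, 1.95 its stop, past upright. It stays where it is when nearly upright and falls shut by itself below about 1.2; push it from behind its upper part. The lid is a disc 114 mm across, 10 mm thick, with a low dome (13.5 mm thick in the middle).
- lid_hinge (a point): Centre of the lid's hinge pin: 63 mm from the canister's axis on the side away from the clasp, 139 mm above the bench. Fixed.
- lid_top (a point): Point 12 mm above the lid's underside on the lid's own axis (moves with the lid): near the middle of its upper face.
- catch (a point): On the lid, moves with it: where the bail's crossbar lies when hooked. With the lid shut, 57.8 mm outward of the can's axis and 148 mm above the bench. The catch is a 26 mm wide tab; its lip stands just outward of this point (60 to 63 mm from the axis, top 153 mm above the bench).
- lever (a joint): Clasp lever hinge, rad: 0 is home; it grows as the strap swings outward and up to its stop at 2.35. The strap's angle from straight down is this value + 0.25 (positive outward). Friction holds it. Below about 1.75 the bail is too short to clear the lip. With the bail hooked, pressing it down draws tight below 1.2, takes about 4 N at the tab, is dead centre at 0.40 and snaps home by itself below about 0.33.
- lever_pivot (a point): Centre of the lever's pivot pin: 72 mm outward of the canister's axis, 102 mm above the bench. Fixed.
- lever_tab (a point): Middle plane of the lever's strap (3 mm thick, 22 mm wide), 42 mm from the pivot, just before the finger tab: a 44 mm wide, 16 mm long end that flares by 0.55 rad away from the can (lever home). Press on the face that is turned away from the can when home; with the lever raised this face looks up and towards the lid.
- bail (a joint): Angle of the wire bail about its eyes on the lever, rad: 0 as clamped, growing as it swings outward from the lid; at 2.70 it rests on the lever's tab, leaning outward. It swings freely: pushed over the upright it falls by its own weight onto the lid's edge, and then follows the lever and slides into the catch.
- bail_bar (a point): Middle of the bail's crossbar: straight 4 mm wire, 42 mm wide over all, parallel to the hinge pins. The bail is a U with two 60 mm legs, its eyes 16 mm from the lever's pivot (0.355 rad from the strap, on the can's side when home). With the lever raised and the bail upright the crossbar is 163 to 171 mm above the bench, above the lever's tab.
- closed_canister: The other canister, the same in shape, already clamped shut and fixed; it is done. Origin under its centre on the bench, -x out through its clasp. Total height 153 mm.
- scoop: Small steel hand scoop lying loose, 145 mm long, 44 mm wide, 24 mm high; leave it. Origin on the bench at the back wall of its blade, x along it.
- pot: White plastic screw-cap pot standing loose, 60 mm across, 75 mm high; leave it. Origin under its centre.
- spanner: Loose steel spanner lying flat, 160 mm long; leave it. Origin under its middle, x along it.
Mind the look-alikes: they are no part of the job. Leave any turquoise or yellow look-alike of the canister alone.

How it is judged:
By the outcome, as a careful person would: the job done as asked, in the order asked, and still so for the second after the job is handed in, with the robot touching nothing.
It also fails if it takes over 61 s, if anything falls off the work surface, if the arm or the gripper's body presses on something with over 40 N, if the wrist force passes 120 N, or if a joint passes its speed limit or range.

## Working session

There is one attempt and no reset: what is moved stays moved. The work goes in short steps, Python scripts to look and compute and a shell command to move; the robot and the scene stay as the last step left them, time stands still between calls to the robot, and variables do not carry over. Pictures are saved under pics/ and viewed, and the job is handed in when it is done.

```bash
ls; mkdir -p pics; python3 - <<'E'
from bench import *
import cv2
o=get_obs();print({k:o[k] for k in('time_s','eef_pos','eef_rot','opening','wrist_force')})
for n in('scene','top','wrist'):
    p,d=camera(n);cv2.imwrite(f'pics/{n}0.png',p[:,:,::-1]);c=get_calibration(n);print(n,c)
    import numpy as np
    np.savez(f'/tmp/{n}0.npz',p=p,d=d,T=c['world_from_camera'])
E
```

```text
pics
{'time_s': 0.0, 'eef_pos': array([ 0.20185738, -0.5378507 ,  0.24438655]), 'eef_rot': array([-8.61388840e-04,  9.83949889e-01,  1.78442915e-01,  2.17930939e-05]), 'opening': 0.9995653055664498, 'wrist_force': array([-0.05011003, -0.13444871,  0.56765035])}
scene {'fx': 539.5997711970836, 'fy': 539.5997711970836, 'cx': 276.9097096391506, 'cy': 207.67047626257394, 'k1': 0.03179292524617134, 'world_from_camera': array([[-0.41202119,  0.86612423, -0.28296174,  0.95935498],
       [ 0.91112441,  0.38838017, -0.13788822,  0.32249834],
       [-0.0095316 , -0.31462622, -0.94916779,  1.6005884 ],
       [ 0.        ,  0.        ,  0.        ,  1.        ]])}
top {'fx': 528.0341126902752, 'fy': 528.0341126902752, 'cx': 275.34259916940147, 'cy': 209.87336744530018, 'k1': -0.20914695634040642, 'world_from_camera': array([[-0.01818207, -0.98618786,  0.16462961,  0.26143536],
       [-0.99966281,  0.0209838 ,  0.01529509,  0.09078842],
       [-0.01853839, -0.164296  , -0.98623686,  1.65756218],
       [ 0.        ,  0.        ,  0.        ,  1.        ]])}
wrist {'fx': 321.1361628729801, 'fy': 321.1361628729801, 'cx': 280.83850782659283, 'cy': 212.11618185456965, 'k1': 0.006161744753251559, 'world_from_camera': array([[ 0.35164548, -0.89362128, -0.27890225,  0.27224302],
       [-0.93613126, -0.33628917, -0.10280008, -0.51236559],
       [-0.00192746,  0.2972383 , -0.95480138,  0.37208413],
       [ 0.        ,  0.        ,  0.        ,  1.        ]])}
```

View pics/scene0.png

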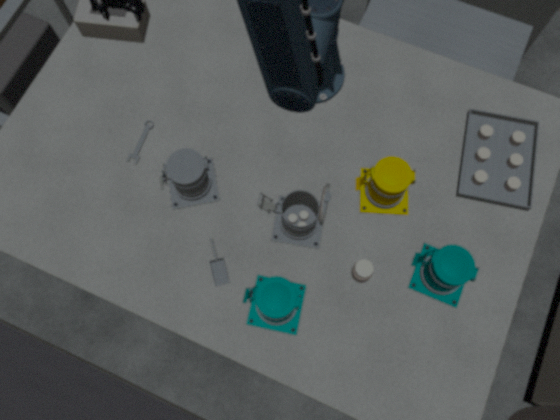

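View pics/top0.png

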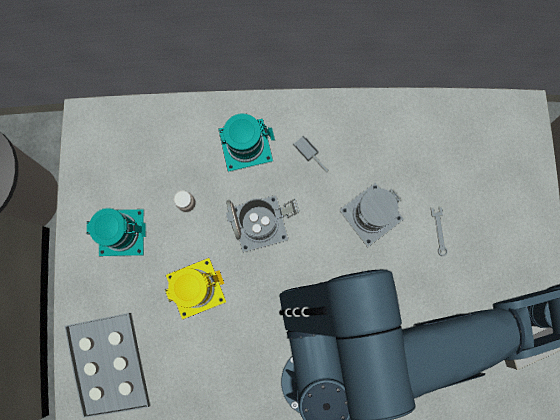

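View pics/wrist0.png

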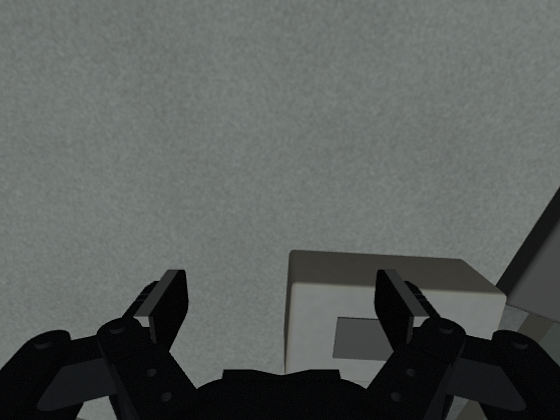

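```bash
python3 - <<'E'
import cv2,numpy as np
a=cv2.imread('pics/top0.png')[175:265,205:315];b=cv2.imread('pics/scene0.png')[160:260,240:350]
a=cv2.resize(a,(480,393),interpolation=2);b=cv2.resize(b,(432,393),interpolation=2)
cv2.imwrite('pics/crop0.png',np.hstack([a,b])[:,:800])
E
```

```text
(no output)
```

View pics/crop0.png

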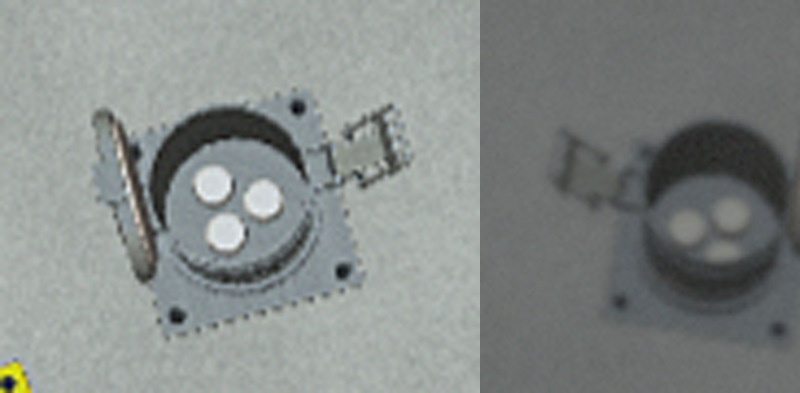

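```bash
cat > h.py <<'E'
from bench import *
import cv2,numpy as np
def rays(n,uv,c=None):
    c=c or get_calibration(n)
    K=np.array([[c['fx'],0,c['cx']],[0,c['fy'],c['cy']],[0,0,1.]])
    r=cv2.undistortPoints(np.array(uv,float).reshape(-1,1,2),K,np.array([c['k1'],0,0,0,0.])).reshape(-1,2)
    return np.c_[r,np.ones(len(r))],np.array(c['world_from_camera'])
def onz(n,uv,z,c=None):
    r,T=rays(n,uv,c);D=r@T[:3,:3].T;o=T[:3,3];return o+D*((z-o[2])/D[:,2])[:,None]
def cloud(n,d,box,c=None):
    u0,v0,u1,v1=box;V,U=np.mgrid[v0:v1,u0:u1];r,T=rays(n,np.c_[U.ravel(),V.ravel()],c)
    P=(r*d[v0:v1,u0:u1].ravel()[:,None])@T[:3,:3].T+T[:3,3];P[d[v0:v1,u0:u1].ravel()==0]=np.nan
    return P.reshape(v1-v0,u1-u0,3)
E
python3 - <<'E'
from h import *
np.set_printoptions(precision=4,suppress=True,linewidth=200)
s=480/110
cr=np.array([(298,107),(343,271),(177,316)])/s+[205,175]-0.5
H=onz('top',cr,0.008);print('holes',H, (H[0]+H[2])/2)
co=np.array([(300,92),(362,283),(168,335)])/s+[205,175]-.5
C=onz('top',co,0.008);print('corners',C,(C[0]+C[2])/2, np.linalg.norm(C[0]-C[1]),np.linalg.norm(C[2]-C[1]))
e=C[0]-C[1];f=C[2]-C[1];print('yaw of -x',np.degrees(np.arctan2(-f[1],-f[0])),np.degrees(np.arctan2(e[1],e[0])))
d=np.load('/tmp/top0.npz')['d'];P=cloud('top',d,(205,175,315,265))
print('plate z',P[int(300/s),int(225/s)],P[int(285/s),int(340/s)])
for x,y in[(105,120),(115,170),(130,215),(145,270),(345,155),(370,145),(395,130),(405,160),(380,115),(385,180)]:print((x,y),P[int(y/s),int(x/s)])
Z=P[...,2];m=(Z>.125)&(Z<.142);q=P[m];q=q[:,:2];
print(len(q),q.mean(0)); np.save('/tmp/P.npy',P)
E
```

```text
holes [[0.5719 0.1238 0.008 ]
 [0.4511 0.0935 0.008 ]
 [0.4209 0.2136 0.008 ]] [0.4964 0.1687 0.008 ]
corners [[0.583  0.1222 0.008 ]
 [0.4422 0.08   0.008 ]
 [0.4073 0.2202 0.008 ]] [0.4952 0.1712 0.008 ] 0.14703330395747768 0.1444320833680242
yaw of -x -76.04124046380524 16.658387807682463
plate z [0.4331 0.1793 0.0038] [0.4406 0.0972 0.0067]
(105, 120) [0.5231 0.2395 0.2375]
(115, 170) [0.4877 0.2312 0.2663]
(130, 215) [0.4595 0.2244 0.2546]
(145, 270) [0.4308 0.2169 0.221 ]
(345, 155) [0.5192 0.0891 0.1079]
(370, 145) [0.5218 0.0743 0.1264]
(395, 130) [ 0.5563  0.0534 -0.0032]
(405, 160) [0.5074 0.0518 0.1564]
(380, 115) [0.5405 0.0651 0.1372]
(385, 180) [0.517  0.0608 0.0016]
220 [0.5091 0.1414]
```

```bash
python3 - <<'E'
import bench;print([x for x in dir(bench) if x[0]!='_']);print(getattr(bench,'tip_extent',None)); print(bench.get_obs().keys())
from h import *
o=get_obs()
from scipy.spatial.transform import Rotation as R
w=o['eef_rot'];M=R.from_quat([w[1],w[2],w[3],w[0]]).as_matrix();print(M.round(3))
print(M.T@(np.array([.469,.276,.38])-o['eef_pos'])*1000)
E
```

```text
['MotionError', 'camera', 'get_calibration', 'get_obs', 'hand_in', 'tip_extent']
0.014
dict_keys(['time_s', 'q', 'dq', 'joint_efforts', 'eef_pos', 'eef_rot', 'wrist_force', 'torque', 'opening'])
[[ 0.936  0.351 -0.   ]
 [ 0.351 -0.936  0.001]
 [ 0.    -0.001 -1.   ]]
[ 535.99946173 -668.51813667 -134.38372887]
```

```bash
python3 -m jog '[[[40,0,-40],[0,0,0.03],0],[[80,0,-80],[0,0,0.06],0],[[120,-10,-110],[0,0,0.1],0],[[160,-30,-134],[0,0,0.115],0],[[190,-60,-134],[0,0,0.115],0],[[220,-90,-134],[0,0,0.115],0],[[250,-120,-134],[0,0,0.115],0],[[280,-150,-134],[0,0,0.115],0],[[310,-180,-134],[0,0,0.115],0],[[340,-210,-134],[0,0,0.115],0],[[370,-240,-134],[0,0,0.115],0],[[400,-270,-134],[0,0,0.115],0],[[425,-300,-134],[0,0,0.115],0],[[450,-330,-134],[0,0,0.115],0],[[470,-365,-134],[0,0,0.115],0],[[490,-400,-134],[0,0,0.115],0],[[510,-435,-134],[0,0,0.115],0],[[530,-470,-134],[0,0,0.115],0],[[540,-510,-134],[0,0,0.115],0],[[543,-542,-134],[0,0,0.115],0]]'
```

```text
time_s: 1.82
eef_pos: [0.5229, 0.1401, 0.3788]
eef_rot: [-0.001, 0.993, 0.122, -0.0]
wrist_force: [0.9, 0.0, -0.4]
opening: -0.0
```

```bash
cat >> h.py <<'E'
from scipy.spatial.transform import Rotation as R
np.set_printoptions(precision=4,suppress=True,linewidth=200)
def pose():
    o=get_obs();w=o['eef_rot'];return R.from_quat([w[1],w[2],w[3],w[0]]).as_matrix(),o['eef_pos']
def shot(n,name):
    c=get_calibration(n);p,d=camera(n);cv2.imwrite(f'pics/{name}.png',p[:,:,::-1]);np.savez(f'/tmp/{name}.npz',p=p,d=d,c=np.array(c,dtype=object));return p,d,c
E
python3 - <<'E'
from h import *
shot('wrist','w1');print(get_obs()['q'])
E
```

```text
[0.0523 0.025  1.5108 0.0064 1.607  1.3735]
```

View pics/w1.png

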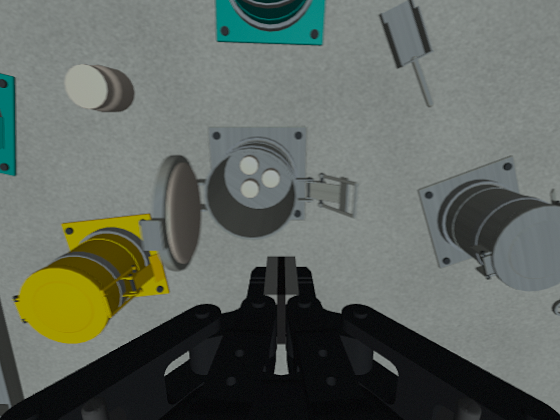

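```bash
python3 - <<'E'
from h import *
z=np.load('/tmp/w1.npz',allow_pickle=True);c=z['c'].item();d=z['d'];p=z['p']
H=onz('wrist',[(215,135),(299,132.5),(299,214)],0.006,c);print(H,(H[0]+H[2])/2)
P=cloud('wrist',d,(0,0,560,420),c)
for u,v in[(257,140),(210,155),(305,190),(308,188),(326,190),(340,192),(352,196),(348,183),(350,212),(354,205),(353,188),(300,190),(160,210),(175,160),(185,240),(172,262),(265,235),(290,225)]:print((u,v),P[v,u])
Z=P[...,2];m=np.abs(Z-.136)<.004;m[:120]=0;m[250:]=0;m[:,:205]=0;m[:,308:]=0
q=P[m][:,:2]
A=np.c_[2*q,np.ones(len(q))];s=np.linalg.lstsq(A,(q**2).sum(1),rcond=None)[0];print('rim',len(q),s[:2],np.sqrt(s[2]+s[0]**2+s[1]**2))
i=cv2.resize(p[120:280,140:370],None,fx=3.4,fy=3.4,interpolation=2);cv2.imwrite('pics/w1c.png',i[:,:,::-1])
E
```

```text
[[0.5389 0.2472 0.006 ]
 [0.5734 0.1245 0.006 ]
 [0.4482 0.091  0.006 ]] [0.4936 0.1691 0.006 ]
(257, 140) [0.5486 0.1829 0.0208]
(210, 155) [ 0.506   0.2506 -0.0017]
(305, 190) [0.4895 0.0922 0.0065]
(308, 188) [0.5133 0.1016 0.1019]
(326, 190) [0.5191 0.0811 0.1159]
(340, 192) [0.5234 0.0665 0.1287]
(352, 196) [ 0.4967  0.0143 -0.0013]
(348, 183) [0.5393 0.0653 0.1475]
(350, 212) [ 0.4697  0.0088 -0.0022]
(354, 205) [0.5181 0.0534 0.1567]
(353, 188) [ 0.51    0.017  -0.0006]
(300, 190) [0.4872 0.0997 0.0045]
(160, 210) [0.4974 0.2353 0.2547]
(175, 160) [0.5322 0.2408 0.2148]
(185, 240) [0.4621 0.2177 0.2254]
(172, 262) [0.4497 0.2205 0.2487]
(265, 235) [0.4486 0.1418 0.1321]
(290, 225) [ 0.4237  0.0997 -0.0014]
rim 858 [0.4943 0.1689] 0.054220339150140524
```

View pics/w1c.png

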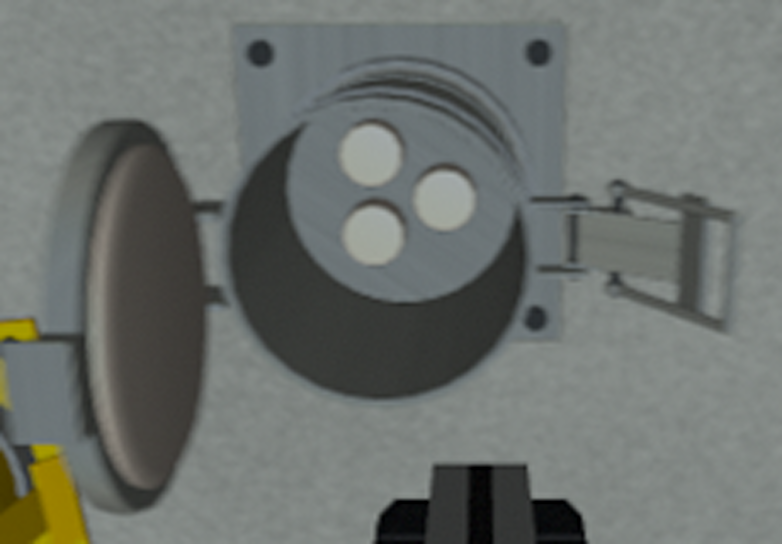

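```bash
python3 -m jog '[[[-6,-40,0],[0,0,0],0],[[-12,-80,0],[0,0,0],0],[[-18,-120,0],[0,0,0],0],[[-23,-150,10],[0,0,0],0],[[-23,-150,40],[0,0,0],0],[[-23,-150,75],[0,0,0],0],[[-23,-150,110],[0,0,0],0],[[-23,-150,140],[0,0,0],0],[[-23,-150,150],[0,0,0],0],[[-23,-150,150],[0,0,0],0]]'
```

```text
time_s: 2.7
eef_pos: [0.4593, 0.2869, 0.2269]
eef_rot: [-0.003, 0.992, 0.125, -0.004]
wrist_force: [-0.0, -1.2, -0.1]
opening: -0.001
```

```bash
python3 -m jog '[[[0,15,0],[0,0,0],0],[[0,30,0],[0,0,0],0],[[0,40,0],[0,0,0],0],[[0,48,0],[0,0,0],0],[[0,56,0],[0,0,0],0],[[0,64,0],[0,0,0],0],[[0,72,0],[0,0,0],0],[[0,80,0],[0,0,0],0],[[0,88,0],[0,0,0],0],[[0,95,0],[0,0,0],0]]'; python3 - <<'E'
from h import *
shot('wrist','w2')
E
```

```text
time_s: 3.53
eef_pos: [0.4829, 0.1941, 0.2263]
eef_rot: [-0.003, 0.992, 0.124, -0.004]
wrist_force: [-0.4, -0.4, -0.7]
opening: 0.002
```

View pics/w2.png

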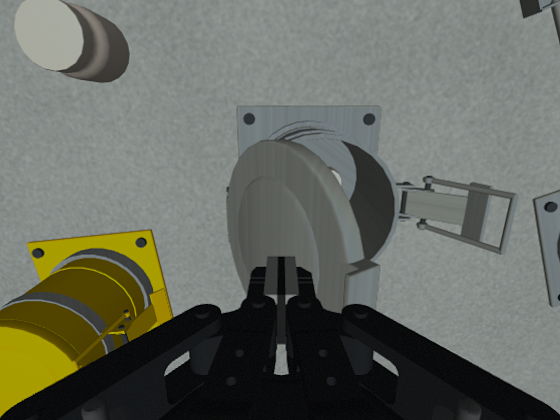

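```bash
python3 -m jog '[[[0,0,-40],[0,0,0],0],[[0,20,-80],[0,0,0],0],[[0,60,-80],[0,0,0],0],[[0,100,-80],[0,0,0],0],[[0,140,-80],[0,0,0],0],[[0,180,-80],[0,0,0],0],[[0,180,-80],[0,0,0],0],[[0,180,-80],[0,0,0],0]]'; python3 - <<'E'
from h import *
shot('wrist','w3')
E
```

```text
time_s: 4.25
eef_pos: [0.5285, 0.0165, 0.305]
eef_rot: [-0.002, 0.993, 0.122, -0.004]
wrist_force: [-0.3, 0.6, -0.2]
opening: 0.001
```

View pics/w3.png

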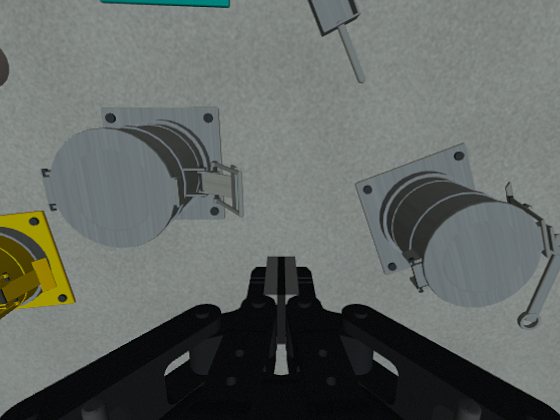

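```bash
python3 - <<'E'
from h import *
z=np.load('/tmp/w3.npz',allow_pickle=True);c=z['c'].item();d=z['d'];p=z['p']
P=cloud('wrist',d,(0,0,560,420),c)
o=np.array([.2588,-.9659]);yc=np.array([.9659,.2588]);C=np.array([.4943,.169])
q=P[150:225,175:260].reshape(-1,3);q=q[q[:,2]>.09]
r=(q[:,:2]-C)@o;l=(q[:,:2]-C)@yc
k=np.argsort(-r)[:40];print(np.c_[r,l,q[:,2]][k][::3])
m=(r>.075)&(np.abs(l)<.008);print(np.c_[r,l,q[:,2]][m][::4])
Q=P[150:310,350:560].reshape(-1,3);Q=Q[Q[:,2]>.14];print('closed',Q.min(0),Q.max(0))
M,t=pose();print(M)
for R_,z_ in[(.15,.17),(.155,.17)]:
  print(M.T@(np.r_[C+R_*o,z_]-t)*1000)
E
```

```text
[[ 0.1218  0.0176  0.157 ]
 [ 0.1217  0.003   0.1552]
 [ 0.1216  0.0149  0.1567]
 [ 0.1216  0.0125  0.1576]
 [ 0.1215 -0.0046  0.1577]
 [ 0.1215  0.0108  0.1579]
 [ 0.1214  0.0098  0.1575]
 [ 0.1214 -0.0074  0.1575]
 [ 0.1213 -0.0059  0.1563]
 [ 0.1212  0.0062  0.1574]
 [ 0.1211 -0.0088  0.1559]
 [ 0.1211  0.0036  0.1577]
 [ 0.1211  0.0027  0.1579]
 [ 0.121   0.0178  0.1576]]
[[ 0.0752  0.0071  0.1037]
 [ 0.0755  0.0064  0.1053]
 [ 0.0806  0.0071  0.1092]
 [ 0.0854  0.0077  0.1126]
 [ 0.0753  0.0053  0.1048]
 [ 0.0804  0.0059  0.1087]
 [ 0.0851  0.0064  0.1113]
 [ 0.0902  0.0073  0.1161]
 [ 0.095   0.008   0.12  ]
 [ 0.0774  0.0043  0.1054]
 [ 0.0827  0.0052  0.1104]
 [ 0.0876  0.0058  0.1138]
 [ 0.0922  0.0064  0.1168]
 [ 0.0978  0.0069  0.1196]
 [ 0.1047  0.0079  0.1251]
 [ 0.079   0.0037  0.1079]
 [ 0.0838  0.0043  0.1109]
 [ 0.0888  0.0051  0.1152]
 [ 0.0934  0.0056  0.118 ]
 [ 0.098   0.0062  0.1211]
 [ 0.1026  0.0069  0.1249]
 [ 0.1069  0.0073  0.1274]
 [ 0.0773  0.0023  0.1058]
 [ 0.0827  0.0033  0.111 ]
 [ 0.0873  0.0037  0.1134]
 [ 0.0917  0.004   0.115 ]
 [ 0.0968  0.005   
[... 2963 characters left out ...]
.0032  0.1413]
 [ 0.1208  0.0005  0.1564]
 [ 0.1086 -0.0065  0.1315]
 [ 0.114  -0.0041  0.1414]
 [ 0.1202  0.0002  0.1585]
 [ 0.11   -0.0067  0.1346]
 [ 0.1148 -0.0052  0.1409]
 [ 0.1208 -0.0011  0.157 ]
 [ 0.1129 -0.0061  0.1411]
 [ 0.1188 -0.0023  0.1559]
 [ 0.113  -0.0068  0.142 ]
 [ 0.119  -0.0027  0.1577]
 [ 0.1128 -0.0079  0.1415]
 [ 0.1207 -0.0037  0.1574]
 [ 0.12   -0.0041  0.1594]
 [ 0.1188 -0.0055  0.1575]
 [ 0.1177 -0.0067  0.1566]
 [ 0.1214 -0.0065  0.1573]
 [ 0.1205 -0.0073  0.1578]]
closed [ 0.4597 -0.2482  0.14  ] [ 0.5724 -0.0041  0.3408]
[[ 0.9696  0.2445 -0.0084]
 [ 0.2445 -0.9696  0.0041]
 [-0.0072 -0.0061 -1.    ]]
[  7.2634  -3.9074 135.0298]
[  7.3374   1.0918 134.9989]
```

```bash
python3 -m jog '[[[7,-1,35],[0,0,0],0],[[7,-1,70],[0,0,0],0],[[7,-1,105],[0,0,0],0],[[7,-1,135],[0,0,0],0],[[7,-1,141],[0,0,0],0],[[7,-1,141],[0,0,0],0]]'; python3 - <<'E'
from h import *
o=np.array([.2588,-.9659]);yc=np.array([.9659,.2588]);C=np.array([.4943,.169])
M,t=pose();print((t[:2]-C)@o,(t[:2]-C)@yc,t[2])
E
```

```text
time_s: 4.8
eef_pos: [0.5315, 0.023, 0.1619]
eef_rot: [-0.004, 0.992, 0.124, -0.006]
wrist_force: [0.5, -0.8, 1.0]
opening: 0.003
0.150622096937125 -0.0017986564113189154 0.16190147001541896
```

```bash
python3 -m jog '[[[0,-10,0],[0,0,0],0],[[0,-18,0],[0,0,0],0],[[0,-26,0],[0,0,0],0],[[0,-34,0],[0,0,0],0],[[0,-42,-2],[0,0,0],0],[[0,-50,-3],[0,0,0],0],[[0,-58,-3],[0,0,0],0],[[0,-62,-3],[0,0,0],0],[[0,-62,-3],[0,0,0],0]]'; python3 - <<'E'
from h import *
shot('wrist','w4')
E
```

```text
time_s: 5.55
eef_pos: [0.5159, 0.0841, 0.1654]
eef_rot: [-0.004, 0.992, 0.125, -0.007]
wrist_force: [0.5, 0.0, -0.2]
opening: 0.003
```

View pics/w4.png

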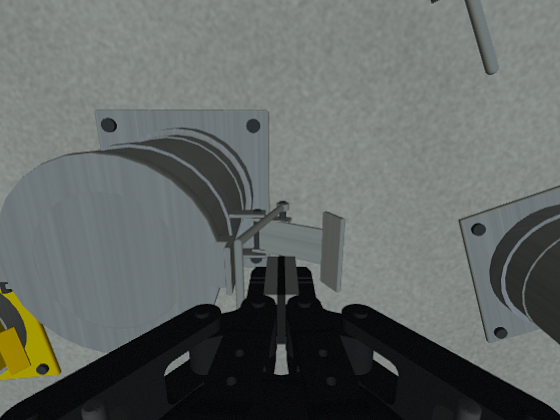

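```bash
python3 - <<'E'
from h import *
print(onz('top',[(381,208),(359,208),(372,243),(343,211),(375,184),(403,209)],.15)[:2],onz('top',[(343,211),(375,184),(403,209),(372,244)],.006))
z=np.load('/tmp/w3.npz',allow_pickle=True);c=z['c'].item();d=z['d'];P=cloud('wrist',d,(0,0,560,420),c)
q=P[190:310,400:540].reshape(-1,3);q=q[(q[:,2]>.14)&(q[:,2]<.16)]
print(q.min(0),q.max(0),(q.min(0)+q.max(0))/2)
o=np.array([.2588,-.9659]);yc=np.array([.9659,.2588]);C=np.array([.4943,.169])
Cc=((q.min(0)+q.max(0))/2)[:2];print((Cc-C)@o,(Cc-C)@yc)
i=cv2.imread('pics/top0.png')[160:265,320:420];cv2.imwrite('pics/cc.png',cv2.resize(i,None,fx=5,fy=5,interpolation=2))
E
```

```text
[[ 0.5121 -0.1934  0.15  ]
 [ 0.5134 -0.1288  0.15  ]] [[ 0.5289 -0.0982  0.006 ]
 [ 0.6146 -0.2052  0.006 ]
 [ 0.5313 -0.2919  0.006 ]
 [ 0.4216 -0.1863  0.006 ]]
[ 0.4597 -0.2453  0.14  ] [ 0.5724 -0.1234  0.1507] [ 0.5161 -0.1844  0.1454]
0.34694648274189055 -0.07042185266760424
```

View pics/cc.png

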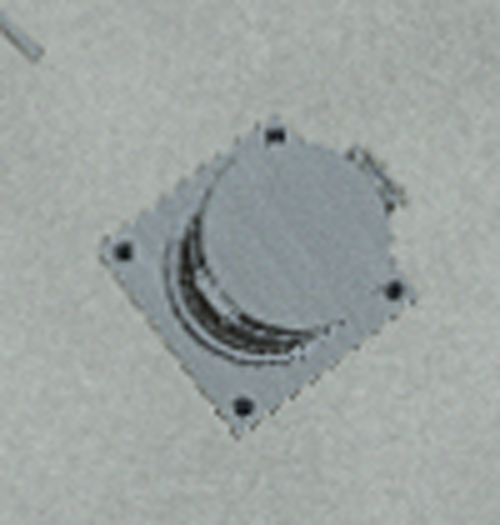

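```bash
python3 -m jog '[[[0,3,3],[0,0,0],0],[[0,5,10],[0,0,0],0],[[0,5,17],[0,0,0],0],[[0,5,24],[0,0,0],0],[[0,7,28],[0,0,0],0],[[0,7,28],[0,0,0],0]]'; python3 - <<'E'
from h import *
shot('wrist','w5')
E
```

```text
time_s: 6.1
eef_pos: [0.5165, 0.0766, 0.1356]
eef_rot: [-0.004, 0.992, 0.124, -0.008]
wrist_force: [-1.0, 0.6, -0.6]
opening: -0.002
```

View pics/w5.png

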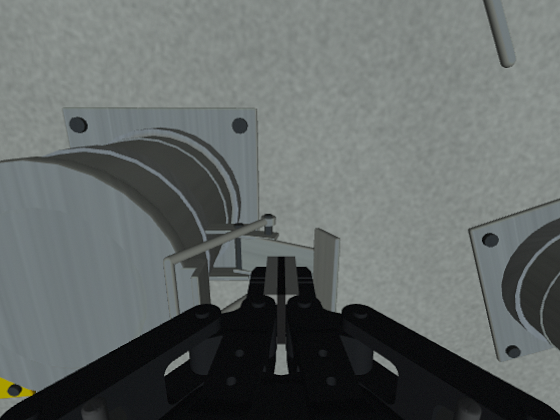

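```bash
python3 -m jog '[[[0,2,5],[0,0,0],0],[[0,4,10],[0,0,0],0],[[0,6,15],[0,0,0],0],[[0,7,20],[0,0,0],0],[[0,7,20],[0,0,0],0]]'; python3 - <<'E'
from h import *
o=np.array([.2588,-.9659]);yc=np.array([.9659,.2588]);C=np.array([.4943,.169])
M,t=pose();print((t[:2]-C)@o,(t[:2]-C)@yc,t[2]);print(M)
shot('wrist','w6')
E
```

```text
time_s: 6.57
eef_pos: [0.5183, 0.0698, 0.1155]
eef_rot: [-0.004, 0.992, 0.124, -0.008]
wrist_force: [1.3, -0.0, 1.1]
opening: -0.0
0.10198485535248547 -0.0024918514982473178 0.11548873049934245
[[ 0.969   0.2464 -0.016 ]
 [ 0.2465 -0.9691  0.0055]
 [-0.0141 -0.0093 -0.9999]]
```

View pics/w6.png

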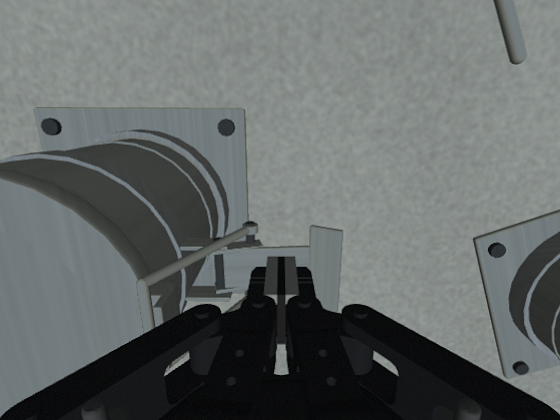

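```bash
python3 -m jog '[[[0,0,-30],[0,0,0],0],[[-10,10,-65],[0,0,0],0],[[-20,20,-100],[0,0,0],0],[[-30,20,-120],[0,0,0],0],[[-30,20,-120],[0,0,0],0]]'; python3 - <<'E'
from h import *
p,d,c=shot('wrist','w7')
i=cv2.resize(p[130:290,60:290],None,fx=3.4,fy=3.4,interpolation=2);cv2.imwrite('pics/w7c.png',i[:,:,::-1])
E
```

```text
time_s: 7.03
eef_pos: [0.4976, 0.0414, 0.2413]
eef_rot: [-0.002, 0.992, 0.124, -0.004]
wrist_force: [1.5, -0.3, 0.3]
opening: 0.002
```

View pics/w7.png

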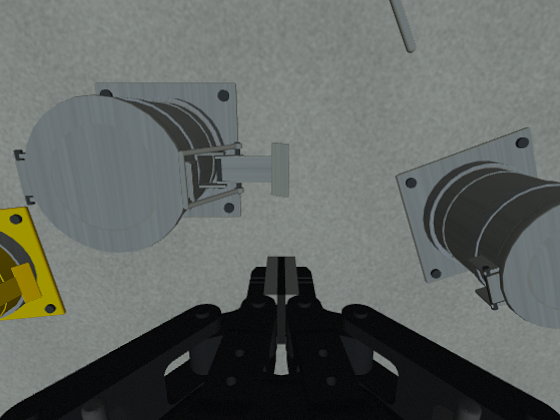

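View pics/w7c.png

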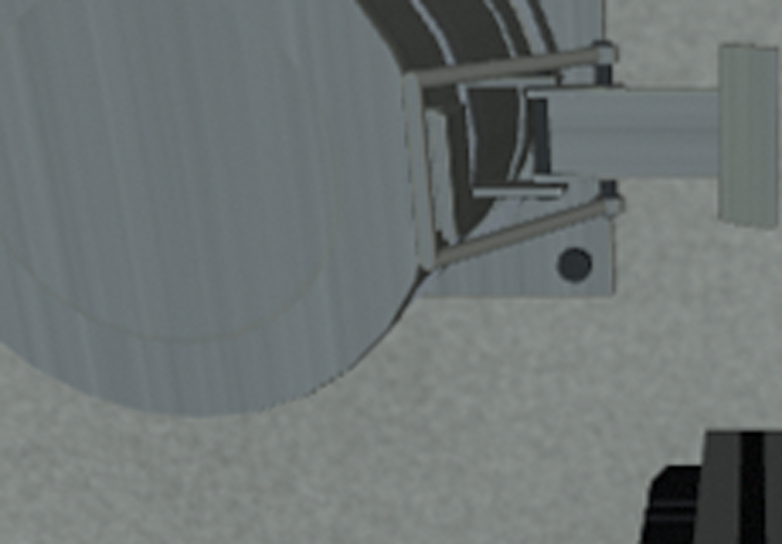

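```bash
cat >> h.py <<'E'
o_=np.array([.2588,-.9659]);yc=np.array([.9659,.2588]);C=np.array([.4943,.169])
def rlz(P): P=np.atleast_2d(P);return np.c_[(P[:,:2]-C)@o_,(P[:,:2]-C)@yc,P[:,2]]*1000
E
python3 - <<'E'
from h import *
z=np.load('/tmp/w7.npz',allow_pickle=True);c=z['c'].item();d=z['d'];P=cloud('wrist',d,(0,0,560,420),c)
for u,v in[(230,170),(240,170),(250,170),(262,170),(275,160),(280,168),(286,185),(238,146),(188,172),(184,172),(192,172)]:print((u,v),rlz(P[v,u]))
M,t=pose();print(M,rlz(t))
E
```

```text
(230, 170) [[ 82.0479  -1.2242 103.8914]]
(240, 170) [[ 90.2746  -1.4208 103.3241]]
(250, 170) [[ 98.5033  -1.6725 102.4551]]
(262, 170) [[108.4939  -1.8496 102.113 ]]
(275, 160) [[119.5429   6.5744 103.5858]]
(280, 168) [[123.5967   0.414  106.4652]]
(286, 185) [[128.3792 -13.1708 109.5806]]
(238, 146) [[88.9391 17.6906 98.0955]]
(188, 172) [[ 61.5828   6.4222 152.4506]]
(184, 172) [[ 57.491    5.6472 148.0662]]
(192, 172) [[ 63.6909   6.0019 150.3312]]
[[ 0.9692  0.2459 -0.011 ]
 [ 0.246  -0.9693  0.0043]
 [-0.0096 -0.0069 -0.9999]] [[123.4923 -30.2511 238.7888]]
```

```bash
python3 - <<'E'
from h import *
M,t=pose();r0,l0,z0=rlz(t)[0];print(r0,l0,z0)
for th,tau in[(1.5,0),(1.35,.05),(1.2,.1),(1.05,.18),(.9,.26),(.75,.34),(.65,.4),(.55,.45),(.45,.5),(.35,.5),(.25,.5)]:
    e=th+.55;u=np.array([np.sin(e),-np.cos(e)]);n=np.array([np.cos(e),np.sin(e)])
    B=np.array([72+42*np.sin(th),102-42*np.cos(th)]);T=B+8*u+1.5*n
    ax=np.array([np.sin(tau),np.cos(tau)]);f=np.array([np.cos(tau),-np.sin(tau)])
    # lift tip so neither face corner penetrates the tab plane within tab extent
    pen=min(((T+f*s-B)@n-1.5) for s in(-14,14) if abs((T+f*s-B)@u-8)<12) if any(abs((T+f*s-B)@u-8)<12 for s in(-14,14)) else 0
    P=T+14*ax;print(th,tau,'L',round(th-.25,2),'tip',T.round(1),'tcp',P.round(1),'pen',round(pen,1),'turnpt dy',(P[0]-r0).round(1),'dz',(z0-P[1]).round(1))
E
```

```text
123.49226847592716 -30.25107094125432 238.78880436209022
1.5 0 L 1.25 tip [120.3 104. ] tcp [120.3 118. ] pen 0 turnpt dy -3.2 dz 120.7
1.35 0.05 L 1.1 tip [120.1  96.8] tcp [120.8 110.8] pen 0 turnpt dy -2.7 dz 128.0
1.2 0.1 L 0.95 tip [118.8  89.7] tcp [120.1 103.6] pen 0 turnpt dy -3.3 dz 135.2
1.05 0.18 L 0.8 tip [116.4  82.8] tcp [118.9  96.6] pen 0 turnpt dy -4.6 dz 142.2
0.9 0.26 L 0.65 tip [113.   76.4] tcp [116.6  89.9] pen 0 turnpt dy -6.9 dz 148.8
0.75 0.34 L 0.5 tip [108.7  70.6] tcp [113.4  83.8] pen 0 turnpt dy -10.1 dz 155.0
0.65 0.4 L 0.4 tip [105.4  67.1] tcp [110.9  80. ] pen 0 turnpt dy -12.6 dz 158.8
0.55 0.45 L 0.3 tip [101.8  63.9] tcp [107.9  76.5] pen 0 turnpt dy -15.6 dz 162.3
0.45 0.5 L 0.2 tip [97.8 61.1] tcp [104.5  73.4] pen 0 turnpt dy -19.0 dz 165.4
0.35 0.5 L 0.1 tip [93.6 58.7] tcp [100.3  71. ] pen 0 turnpt dy -23.2 dz 167.8
0.25 0.5 L 0.0 tip [89.2 56.8] tcp [95.9 69.1] pen 0 turnpt dy -27.6 dz 169.7
```

```bash
python3 -m jog '[[[15,0,30],[0,0,0],0],[[31,-1,60],[0,0,0],0],[[31,-3,90],[0,0,0],0],[[31,-3,108],[0,0,0],0],[[31,-3,108],[0,0,0],0]]'; python3 - <<'E'
from h import *
M,t=pose();print(rlz(t))
E
```

```text
time_s: 7.5
eef_pos: [0.5207, 0.0537, 0.1243]
eef_rot: [-0.004, 0.992, 0.124, -0.011]
wrist_force: [-0.3, 0.3, 0.2]
opening: 0.002
[[118.1941  -4.3215 124.2742]]
```

```bash
python3 -m jog '[[[3,2,6],[0,0,0],0],[[4,3,10],[0.02,0,0],0],[[4,3,14],[0.05,0,0],0],[[4,3,18],[0.08,0,0],0],[[4,2,22],[0.1,0,0],0],[[4,2,25],[0.14,0,0],0],[[4,1,28],[0.18,0,0],0],[[4,0,32],[0.22,0,0],0],[[4,-1,36],[0.26,0,0],0],[[4,-1,36],[0.26,0,0],0]]'; python3 - <<'E'
from h import *
M,t=pose();print(rlz(t));print(M);shot('wrist','w8');print(get_obs()['wrist_force'])
E
```

```text
time_s: 8.33
eef_pos: [0.5243, 0.0549, 0.0882]
eef_rot: [-0.134, 0.983, 0.121, -0.026]
wrist_force: [-0.2, -0.6, 1.2]
opening: -0.0
[[117.9576  -0.5449  88.2031]]
[[ 0.9694  0.2307 -0.0839]
 [ 0.2447 -0.9351  0.2564]
 [-0.0193 -0.2691 -0.9629]]
[ 0.5563 -0.2422  0.6817]
```

View pics/w8.png

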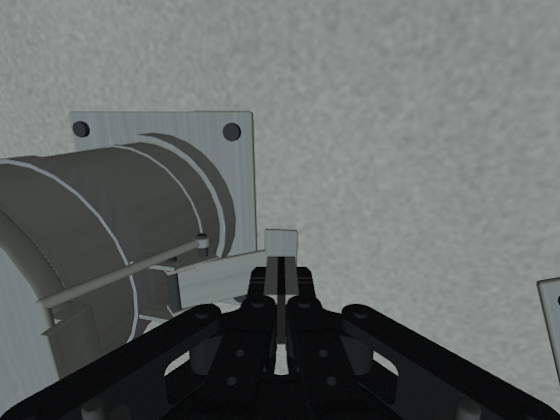

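```bash
python3 -m jog '[[[0,-1,4],[0.03,0,0],0],[[0,-3,8],[0.07,0,0],0],[[0,-4,10],[0.1,0,0],0],[[0,-5,13],[0.13,0,0],0],[[0,-6,15],[0.16,0,0],0],[[0,-7,17],[0.18,0,0],0],[[0,-8,19],[0.21,0,0],0],[[0,-9,21],[0.23,0,0],0],[[0,-9,21],[0.23,0,0],0]]'; python3 - <<'E'
from h import *
M,t=pose();print(rlz(t));print(M);shot('wrist','w9');print(get_obs()['wrist_force'])
E
```

```text
time_s: 9.13
eef_pos: [0.52, 0.0685, 0.0697]
eef_rot: [-0.245, 0.962, 0.117, -0.041]
wrist_force: [-0.0, 0.9, -0.3]
opening: 0.002
[[103.7711  -1.188   69.705 ]]
[[ 0.9695  0.2043 -0.1353]
 [ 0.2442 -0.8524  0.4625]
 [-0.0209 -0.4814 -0.8763]]
[0.3035 0.6501 0.4531]
```

View pics/w9.png

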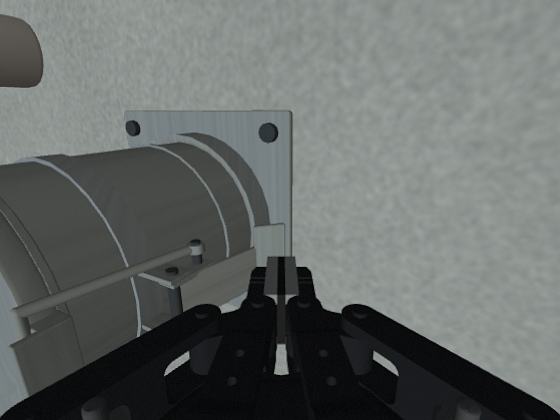

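```bash
python3 -m jog '[[[0,8,-15],[0,0,0],0],[[0,15,-45],[0,0,0],0],[[0,15,-80],[0,0,0],0],[[-20,0,-115],[-0.1,0,0],0],[[-30,-10,-130],[-0.2,0,0],0],[[-30,-15,-140],[-0.3,0,0],0],[[-30,-15,-140],[-0.4,0,0],0],[[-30,-15,-140],[-0.5,0,0],0],[[-30,-15,-140],[-0.5,0,0],0]]'; python3 - <<'E'
from h import *
M,t=pose();print(rlz(t));p,d,c=shot('wrist','w10');P=cloud('wrist',d,(0,0,560,420),c)
q=rlz(P.reshape(-1,3));V,U=np.mgrid[0:420,0:560];U=U.ravel();V=V.ravel()
m=(q[:,0]>66)&(q[:,0]<110)&(abs(q[:,1])<20)&(q[:,2]>30)&(q[:,2]<160)&(V<260);print(m.sum());
for zz in range(40,160,6):
    k=m&(abs(q[:,2]-zz)<3)
    if k.any():print(zz,q[k,0].max().round(1),np.median(q[k,0]).round(1))
E
```

```text
time_s: 9.93
eef_pos: [0.5066, 0.0115, 0.2019]
eef_rot: [0.003, 0.992, 0.125, -0.009]
wrist_force: [0.2, 1.6, 0.3]
opening: -0.001
[[155.3115 -28.8609 201.8615]]
2333
46 95.5 94.7
52 95.6 91.8
58 90.6 86.2
64 84.2 83.2
70 83.2 81.6
76 81.7 80.1
82 80.0 78.5
88 78.6 76.5
94 77.4 75.6
100 77.6 74.0
106 77.7 72.1
112 67.7 66.5
118 66.3 66.2
```

View pics/w10.png

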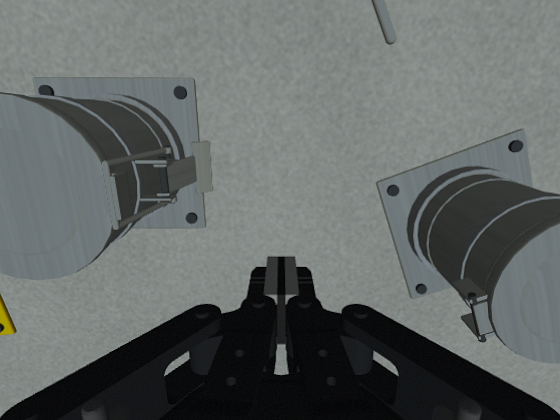

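```bash
python3 -m jog '[[[-20,0,-35],[0,0,0],0],[[-40,-20,-70],[0,0,0],0],[[-60,-40,-100],[0,0,0],0],[[-60,-60,-120],[0,0,0],0],[[-60,-60,-120],[0,0,0],0],[[-60,-60,-120],[0,0,0],0]]'; python3 - <<'E'
from h import *
p,d,c=shot('wrist','w11');P=cloud('wrist',d,(0,0,560,420),c)
q=rlz(P.reshape(-1,3))
V,U=np.mgrid[0:420,0:560];U=U.ravel();V=V.ravel()
m=(q[:,0]>66)&(q[:,0]<110)&(abs(q[:,1])<9)&(q[:,2]>60)&(q[:,2]<104)
f=np.polyfit(q[m,2],q[m,0],1);print('strap angle',np.arctan(-f[0]),m.sum())
m=(q[:,0]>50)&(q[:,0]<66)&(abs(q[:,1])<10)&(q[:,2]>135)
for rr in range(50,66,2):
    k=m&(abs(q[:,0]-rr)<1);print(rr,np.median(q[k,2]) if k.any() else None)
k=m&0
u=U[m];v=V[m];x0,y0=int(u.mean())-60,int(v.mean())-50;x0=max(x0,0);y0=max(y0,0)
i=cv2.resize(p[y0:y0+110,x0:x0+150],None,fx=5,fy=5,interpolation=2);cv2.imwrite('pics/w11c.png',i[:,:,::-1])
p2,_,_=shot('top','t2');a=np.load('/tmp/top0.npz')['p'];cv2.imwrite('pics/t2d.png',cv2.absdiff(a,p2))
E
```

```text
time_s: 10.48
eef_pos: [0.4365, 0.0551, 0.3239]
eef_rot: [0.0, 0.992, 0.126, -0.008]
wrist_force: [0.6, -0.2, -1.6]
opening: -0.003
strap angle 0.2671082335978039 270
50 145.03727993756848
52 144.9362261824647
54 144.8526798888551
56 147.6177566639629
58 146.8974242305271
60 150.85634982466837
62 151.56622315449292
64 144.4291571941358
```

View pics/w11c.png

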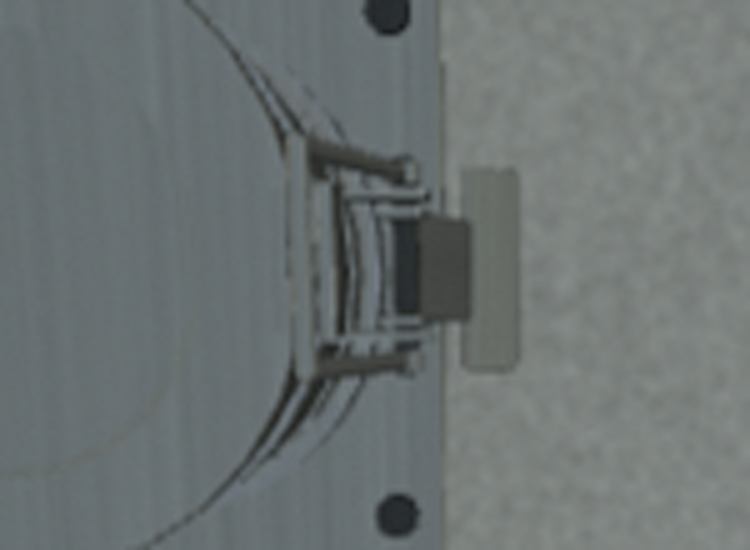

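View pics/t2.png

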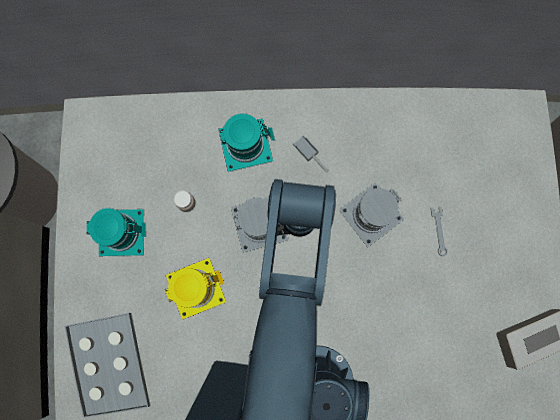

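The crop shows the bail bar lying inside the lip at about (300,260), and the lever is home with a strap angle of 0.27 against a nominal 0.25. In the top view the loose items and look-alikes are where they were, and the arm is clear.

```bash
python3 -c "
from bench import *
print(hand_in())"
```

```text
the job is handed in; nothing more can be done
None
```

The open silver canister is shut and clamped, and I handed the job in with the robot clear of everything, about 10.5 s into the 61 s. I tipped the lid shut from behind, pushed the bail over upright so it dropped behind the catch lip, then pressed the lever down in two strokes until it went home.

**Last checks:**
- **Lid and bail:** the lid is flat on the rim. The bail's bar sits inside the lip, about 58 mm from the axis and 147 mm high.
- **Lever:** the strap measures about 0.26 rad from straight down, against 0.25 when home.
- **Forces:** the wrist readings I took, at the end of each move, stayed within about 2 N.
- **Other things on the bench:** the top view shows the scoop, pot, spanner, closed canister and coloured look-alikes where they were.

I did not feel the snap itself as a force, because the wrist read close to zero at the end of the stroke. That the lever is home rests on the measured strap angle and the pictures. No check failed or disagreed.

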